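# Sort the strays at the coffee corner

### The job

Tidy the coffee corner: put the red and the blue coffee capsule in the black tray and the green and the orange tea tin in the wooden tray, one to a bay in either order, and the honey jar in the white dish. Set each one down upright and flat on the tray's floor without dropping or throwing it, and let go. Leave the water bottle and the cup standing where they are.

Things in the scene. Friction and masses are not known exactly. Their poses are not given: they have to be found in the camera images.
- capsule_red: Red coffee capsule, standing on its rim: silver rim disc 40 mm across and 3 mm high, above it a straight round red body 34 mm across up to 36 mm, silver dot on top; 18 g. Origin: centre of its underside, z up. Loose.
- capsule_blue: Blue coffee capsule, standing on its rim: silver rim disc 40 mm across and 3 mm high, above it a straight round blue body 34 mm across up to 36 mm, silver dot on top; 18 g. Origin: centre of its underside, z up. Loose.
- tin_green: Green tea tin, a square box 40 x 40 x 42 mm with a 34 x 34 mm silver lid up to 50 mm in all, a small green square on the lid; 60 g. Origin: centre of its underside, z up, x and y square to its sides. It stands at any yaw. Loose.
- tin_orange: Orange tea tin, a square box 40 x 40 x 42 mm with a 34 x 34 mm silver lid up to 50 mm in all, a small orange square on the lid; 60 g. Origin: centre of its underside, z up, x and y square to its sides. It stands at any yaw. Loose.
- honey_jar: Small round honey jar, amber with a paper band and a white lid: 38 mm across up to 40 mm, lid 35 mm across up to 52 mm; 90 g. Origin: centre of its underside, z up. Loose.
- coffee_tray: Black plastic tray for coffee capsules: a low open tray, fixed to the table, outside 120 mm (its x) by 155 mm (its y) and 18 mm high, walls and floor 5 mm thick. One 5 mm divider, as high as the walls, runs along its x and parts it into two equal bays, each 110 mm (x) by 70 mm (y) inside, centred at y = +37.5 and -37.5 mm. Origin: centre of its underside (its inner floor is 5 mm higher), z up. Turned by up to about 15 degrees.
- tea_tray: Brown wooden tray for tea tins: a low open tray, fixed to the table, outside 120 mm (its x) by 155 mm (its y) and 18 mm high, walls and floor 5 mm thick. One 5 mm divider, as high as the walls, runs along its x and parts it into two equal bays, each 110 mm (x) by 70 mm (y) inside, centred at y = +37.5 and -37.5 mm. Origin: centre of its underside (its inner floor is 5 mm higher), z up. Turned by up to about 15 degrees.
- honey_dish: White dish for the honey jar: a low open rectangle, fixed to the table, outside 120 mm (its x) by 85 mm (its y) and 18 mm high, walls and floor 5 mm thick, one undivided space 110 x 75 mm inside. Origin: centre of its underside (its inner floor is 5 mm higher), z up. Turned by up to about 15 degrees.
- water_bottle: Bystander, loose: green glass water bottle, 56 mm across, 170 mm high, standing beyond the trays. Origin: centre of its underside.
- cup: Bystander, loose: white mug, 72 mm across the rim with a handle at its +y side, 60 mm high, standing beyond the trays. Origin: centre of its underside.
Not all that is in view belongs to the job. Of the things like the tin_orange, leave any that is yellow; of the rest the larger one is meant.

How it is judged:
At the end, for the whole second after the job is handed in: Capsules in the black tray and tins in the wooden tray, one per bay (centre 15 to 65 mm from the divider), jar in the white dish (within 30 mm across): all within 45 mm along x, upright within 0.15 rad, within 5 mm of the floor, at rest. Bottle and cup upright and moved less than 30 mm (x of capsule_red in the frame of coffee_tray between -0.045 and 0.045 m and y of capsule_red in the frame of coffee_tray between -0.065 and 0.065 m and z of each of capsule_red, capsule_blue in the frame of coffee_tray below 0.01 m and angle between each of capsule_red, capsule_blue, tin_green, tin_orange, honey_jar's own z axis and vertical below 0.15 rad and linear speed of each of capsule_red, capsule_blue, tin_green, tin_orange, honey_jar below 0.02 m/s and x of capsule_blue in the frame of coffee_tray between -0.045 and 0.045 m and y of capsule_blue in the frame of coffee_tray between -0.065 and 0.065 m and x of tin_green in the frame of tea_tray between -0.045 and 0.045 m and y of tin_green in the frame of tea_tray between -0.065 and 0.065 m and z of each of tin_green, tin_orange in the frame of tea_tray below 0.01 m and x of tin_orange in the frame of tea_tray between -0.045 and 0.045 m and y of tin_orange in the frame of tea_tray between -0.065 and 0.065 m and x of honey_jar in the frame of honey_dish between -0.045 and 0.045 m and y of honey_jar in the frame of honey_dish between -0.03 and 0.03 m and z of honey_jar in the frame of honey_dish below 0.01 m and ((y of capsule_red in the frame of coffee_tray above 0.015 m and y of capsule_blue in the frame of coffee_tray below -0.015 m) or (y of capsule_blue in the frame of coffee_tray above 0.015 m and y of capsule_red in the frame of coffee_tray below -0.015 m)) and ((y of tin_green in the frame of tea_tray above 0.015 m and y of tin_orange in the frame of tea_tray below -0.015 m) or (y of tin_orange in the frame of tea_tray above 0.015 m and y of tin_green in the frame of tea_tray below -0.015 m)) and distance of each of water_bottle, cup from where it was at the start of the episode below 0.03 m and angle between each of water_bottle, cup's own z axis and vertical below 0.2 rad); the robot touches nothing.
It fails at once if the water bottle or the cup is pushed more than 30 mm or tipped over (distance of any of water_bottle, cup from where it was at the start of the episode above 0.03 m or angle between any of water_bottle, cup's own z axis and vertical above 0.3 rad).
It fails at once if one of the five things is dropped or thrown (moves faster than 0.7 m/s with no finger on it, as after a fall of 25 mm) ((linear speed of capsule_red above 0.7 m/s and contact force between capsule_red and the fingers below 0.02 N) or (linear speed of capsule_blue above 0.7 m/s and contact force between capsule_blue and the fingers below 0.02 N) or (linear speed of tin_green above 0.7 m/s and contact force between tin_green and the fingers below 0.02 N) or (linear speed of tin_orange above 0.7 m/s and contact force between tin_orange and the fingers below 0.02 N) or (linear speed of honey_jar above 0.7 m/s and contact force between honey_jar and the fingers below 0.02 N)).
It also fails if it takes over 112 s, if anything falls off the work surface, if the arm or the gripper's body presses on something with over 40 N, if the wrist force passes 120 N, or if a joint passes its speed limit or range.

### The arm

A 6-joint arm with a two-finger parallel gripper is mounted at the origin on the work surface. World frame = base frame: x ahead of the robot, y to its left, z up, the work surface at z = 0. Lengths are in m, angles in rad, forces in N, time in s.
With the tool pointing down it reaches from about 0.375 to 0.825 m from the base axis. Payload 5.5 kg.
Tool frame: the origin (TCP) lies at the very end of the fingers, on their centre line; the grasp point (between the pads) lies 19 mm behind it; z points along the fingers, y is the direction in which the jaws open and shut (so a half turn about z gives the same grasp; the last joint's range is limited). The gripper opens to 85 mm and grips with 20 to 120 N. Pads are 22 mm wide; open, the fingers measure 114 mm over their backs; the gripper's body (76 mm by 85 mm) begins 54 mm behind the grasp point. The pads swing forward as they close: fully open they stand 13 mm farther back than shut.
Start: joints at [0, 0.314, -0.047, 1.21, 0, 1.571], TCP at [0.6, -0, 0.231] pointing down, gripper open.
Joint ranges: [-2.67, 2.67], [-0.69, 1.73], [-1.03, 1.25], [-2.08, 2.16], [-1.42, 1.45], [-3.14, 3.14]. Speed limits (rad/s): [2.39, 2.39, 3.01, 3.14, 3.14, 3.14].

### API

Orientations are given as a 3x3 rotation matrix whose columns are the frame's x, y, z axes.
In Python, from bench import env, imaging gives the robot as it stands.
- The arm moves only by the shell command python3 -m pendant 'ROWS' [FORCE]. ROWS is JSON, a list of rows, each a list of 5 numbers: the shift along the tool's x, y, z in m, then the turn about the tool's z in degrees, then the closure, from -1 (fully open) to 1 (shut). In form: [[x, y, z, yaw, claw], ...]. A call has 1 to 5 rows; each row shifts and turns the pose as measured when the row begins, along the tool's axes as they then stand; what a row does not reach is not made up. A row lasts 1/8 s, in which the tool goes at most 62.5 mm and 10.7 degrees, less where a joint would pass 70% of its speed; a pose out of reach is approached as far as the arm can. A call with a gripper value outside its range is refused whole. The fingers move at their own pace and stop on an object; FORCE is the grip in N (left out, the last holds). Time passes only in rows, so rows that do not move let the fingers close. It gives the time, the measured TCP pose, the force and the opening at its end, in the units of the state.
- env.observe(): the state, without advancing time (a new reading comes with each control period).
- imaging.snapshot(name): name is "scene" or "side" or "wrist"; returns a dict with "color" (480x640x3 uint8, red, green, blue), "fx", "fy", "cx", "cy" (pixels), "origin" and "orientation" of the camera in the world. Camera axes: x right, y down, z forward; pixel columns grow to the right and rows downward; lengths in m; the calibration is good to about 2 mm. A picture is of the moment at which its call begins. There is no depth.
- env.hand_in(): hands the job in, once; it reports no verdict.
The state is a dict: "time": time; "q": joint angles; "joint_velocities": joint speeds; "joint_efforts": joint torques, N m; "eef_pos": TCP position; "eef_rot": TCP orientation; "ft_force": force on the tool from outside, world axes, zero at the start; "torque": the same for the moment, N m; "finger_gap": finger opening in m.
Only numpy, scipy, OpenCV 4.12 (cv2) and the standard library are available. Lean on these libraries where they do the work, as an engineer would, in place of code of your own. Each camera call takes 0.05 s, during which the arm holds its last target. There are 200 camera calls.

## Working session

There is one attempt and no reset: what is moved stays moved. The work goes in short steps, Python scripts to look and compute and a shell command to move; the robot and the scene stay as the last step left them, time stands still between calls to the robot, and variables do not carry over. Pictures are saved under pics/ and viewed, about 12 in all and at most 16, crops included, and the job is handed in when it is done.

```bash
ls; mkdir -p pics; python3 - <<'E'
from bench import env, imaging
import cv2,numpy as np,pickle
o=env.observe();print(o['time'],o['eef_pos'],o['eef_rot'],o['finger_gap'])
for n in ["scene","side"]:
    s=imaging.snapshot(n);pickle.dump(s,open(f'pics/{n}0.pkl','wb'))
    cv2.imwrite(f'pics/{n}0.png',s['color'][:,:,::-1]);print(n,s['fx'],s['cx'],s['cy'],s['origin'],s['orientation'])
E
```

```text
pics
0.0 [ 5.99405449e-01 -8.99736087e-06  2.30430743e-01] [[-2.41694373e-05  9.99998486e-01 -1.74015200e-03]
 [ 9.99999999e-01  2.41142785e-05 -3.17187036e-05]
 [-3.16766931e-05 -1.74015276e-03 -9.99998485e-01]] 0.08517889833888095
scene 435.12852322294555 320.42214120546765 235.36767018531603 [ 1.09343135 -0.07181371  0.63238606] [[ 0.22396511  0.73983545 -0.63441558]
 [ 0.97449289 -0.16047606  0.15687908]
 [ 0.01425619 -0.65336891 -0.75690543]]
side 572.5150347234114 319.0053370654714 238.97824372203826 [0.17723519 0.76224771 0.82870372] [[-0.87201722 -0.34150191  0.35065998]
 [-0.48943702  0.6172976  -0.61595054]
 [-0.00611328 -0.70874545 -0.70543782]]
```

View pics/scene0.png

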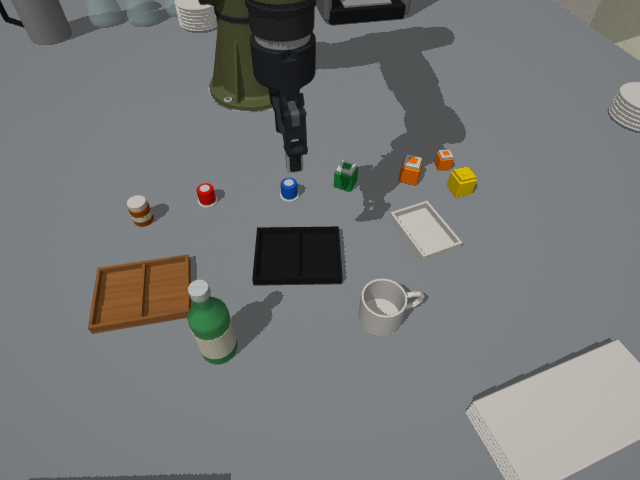

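View pics/side0.png

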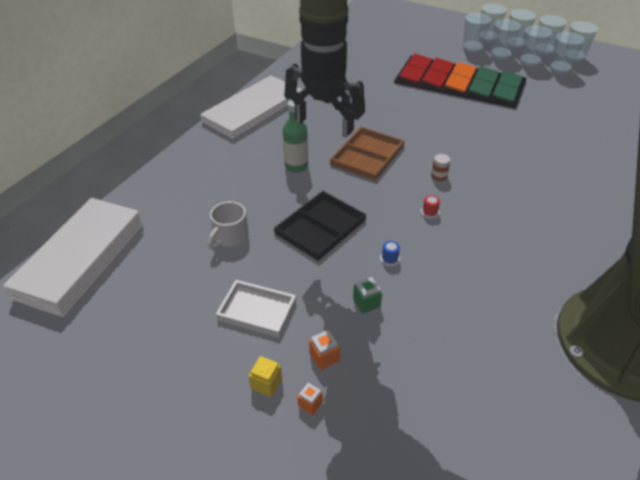

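The meant orange tin is the larger one at scene (411,170). The small one at (444,160) and the yellow at (462,182) stay. Trays: brown (143,293), black (298,255), white (426,230). Bottle base at (217,355), cup at (383,310). Next I measure all of these by colour in both views.

```bash
cat > h.py <<'E'
import cv2,numpy as np,pickle
from bench import env,imaging
def ray(s,u,v):
    d=np.array([(u-s['cx'])/s['fx'],(v-s['cy'])/s['fy'],1.]);return np.array(s['origin']),np.array(s['orientation'])@d
def plane(s,u,v,z):
    o,d=ray(s,u,v);return (o+d*(z-o[2])/d[2])
def tri(s1,p1,s2,p2):
    o1,d1=ray(s1,*p1);o2,d2=ray(s2,*p2)
    t=np.linalg.lstsq(np.c_[d1,-d2],o2-o1,rcond=None)[0]
    a,b=o1+t[0]*d1,o2+t[1]*d2;return (a+b)/2,np.linalg.norm(a-b)
def blobs(s,lo,hi,box=None,amin=30):
    h=cv2.cvtColor(s['color'],cv2.COLOR_RGB2HSV);m=cv2.inRange(h,np.array(lo),np.array(hi))
    if box is not None:
        k=np.zeros_like(m);x0,y0,x1,y1=box;k[y0:y1,x0:x1]=255;m&=k
    n,l,st,c=cv2.connectedComponentsWithStats(m)
    i=sorted([i for i in range(1,n) if st[i,4]>=amin],key=lambda i:-st[i,4])
    return [(c[j],st[j],(l==j).astype(np.uint8)) for j in i]
E
python3 - <<'E'
from h import *
S=pickle.load(open('pics/scene0.pkl','rb'));D=pickle.load(open('pics/side0.pkl','rb'))
np.set_printoptions(precision=3,suppress=True)
spec={'red':((0,150,60),(5,255,255),(190,175,225,215),(415,185,450,225)),
'blue':((105,120,50),(130,255,255),(270,165,310,210),(370,230,410,275)),
'green':((50,120,30),(85,255,255),(325,155,365,200),(345,270,390,320)),
'orange':((3,150,80),(18,255,255),(395,150,427,190),(300,325,345,375)),
'smallor':((3,150,80),(18,255,255),(430,145,460,172),(290,380,328,415)),
'yellow':((22,150,80),(35,255,255),(440,160,485,205),(240,350,290,400)),
'jar':((3,130,40),(22,255,255),(120,190,165,235),(425,145,455,185)),
}
for n,(lo,hi,b1,b2) in spec.items():
    def cen(s,b):
        bl=blobs(s,lo,hi,b,8); P=np.vstack([np.argwhere(x[2])[:,::-1] for x in bl])
        return (P.min(0)+P.max(0))/2,P.min(0),P.max(0)
    c1,a1,e1=cen(S,b1);c2,a2,e2=cen(D,b2);p,g=tri(S,c1,D,c2)
    print(n,p,'gap',round(g,4),c1,e1-a1,c2,e2-a2)
tr={'tea':((5,100,40),(20,255,255),(80,245,205,335),(325,120,415,185)),
'coffee':((0,0,0),(180,255,38),(245,220,350,290),(268,188,372,262)),
'dish':((0,0,135),(180,60,255),(385,198,468,262),(212,275,302,340))}
for n,(lo,hi,b1,b2) in tr.items():
    for s,b in((S,b1),(D,b2)):
        bl=blobs(s,lo,hi,b,20);P=np.vstack([np.argwhere(x[2])[:,::-1] for x in bl])
        H=cv2.convexHull(P.astype(np.int32))[:,0]
        W=np.array([plane(s,u,v,.009)[:2] for u,v in H],np.float32)
        r=cv2.minAreaRect(W);print(n,r,P.min(0),P.max(0))
print('bottle',plane(S,217,350,0),'cup top',plane(S,384,297,.06))
E
```

```text
red [ 0.42  -0.146  0.018] gap 0.002 [206.  193.5] [18 21] [431.5 206. ] [13 14]
blue [0.439 0.02  0.019] gap 0.0027 [289. 188.] [16 20] [391. 252.] [16 20]
green [0.44  0.135 0.033] gap 0.0131 [345.5 177. ] [23 28] [367.5 285. ] [7 4]
orange [0.441 0.285 0.019] gap 0.0003 [410.5 170.5] [23 27] [324. 352.] [28 32]
smallor [0.419 0.372 0.014] gap 0.0006 [443.  160.5] [18 19] [309.5 400.5] [23 25]
yellow [0.501 0.374 0.024] gap 0.0004 [461.5 181.5] [29 31] [264.5 376. ] [29 38]Traceback (most recent call last):
  File "<stdin>", line 16, in <module>
  File "<stdin>", line 14, in cen
    return _nx.concatenate(arrs, 0, dtype=dtype, casting=casting)
           ~~~~~~~~~~~~~~~^^^^^^^^^^^^^^^^^^^^^^^^^^^^^^^^^^^^^^^
ValueError: need at least one array to concatenate
```

```bash
python3 - <<'E'
from h import *
S=pickle.load(open('pics/scene0.pkl','rb'));D=pickle.load(open('pics/side0.pkl','rb'))
np.set_printoptions(precision=3,suppress=True)
print('jar lid',tri(S,(138.5,202),D,(441,160)),plane(S,138.5,202,.05),plane(D,441,160,.05))
print('green lid',plane(S,346,169,.05),plane(D,368,286,.05))
tr={'tea':((3,70,30),(22,255,255),(80,245,205,335),(325,120,415,185)),
'coffee':((0,0,0),(180,255,38),(245,220,350,290),(268,188,372,262)),
'dish':((0,0,135),(180,60,255),(385,198,468,262),(212,275,302,340))}
for n,(lo,hi,b1,b2) in tr.items():
    for s,b in((S,b1),(D,b2)):
        bl=blobs(s,lo,hi,b,15)
        if not bl: print(n,'none');continue
        P=np.vstack([np.argwhere(x[2])[:,::-1] for x in bl])
        H=cv2.convexHull(P.astype(np.int32))[:,0]
        W=np.array([plane(s,u,v,.009)[:2] for u,v in H],np.float32)
        r=cv2.minAreaRect(W);print(n,np.round(r[0],3),np.round(r[1],3),r[2],P.min(0),P.max(0))
print('bottle',plane(S,217,350,0),'cup top',plane(S,384,297,.06))
s=imaging.snapshot('wrist');pickle.dump(s,open('pics/w0.pkl','wb'));cv2.imwrite('pics/w0.png',s['color'][:,:,::-1]);print(s['fx'],s['origin'],s['orientation'])
E
```

```text
jar lid (array([ 0.449, -0.268,  0.048]), np.float64(0.00236117380170184)) [ 0.452 -0.266  0.05 ] [ 0.448 -0.268  0.05 ]
green lid [0.442 0.14  0.05 ] [0.43  0.144 0.05 ]
tea [ 0.628 -0.266] [0.16  0.133] 88.76065826416016 [ 88 254] [190 333]
tea [ 0.629 -0.268] [0.173 0.127] 88.9132308959961 [331 127] [403 179]
coffee [0.605 0.006] [0.156 0.131] 78.58612060546875 [253 227] [341 284]
coffee [0.604 0.006] [0.158 0.122] 78.80462646484375 [280 194] [363 258]
dish [0.591 0.26 ] [0.125 0.089] 10.781494140625 [390 200] [462 256]
dish [0.603 0.252] [0.154 0.148] 36.85637283325195 [212 276] [296 339]
bottle [ 0.759 -0.151  0.   ] cup top [0.758 0.115 0.06 ]
351.82259964214285 [0.599 0.066 0.373] [[ 1.     0.001 -0.001]
 [ 0.    -0.966 -0.259]
 [-0.001  0.259 -0.966]]
```

View pics/w0.png

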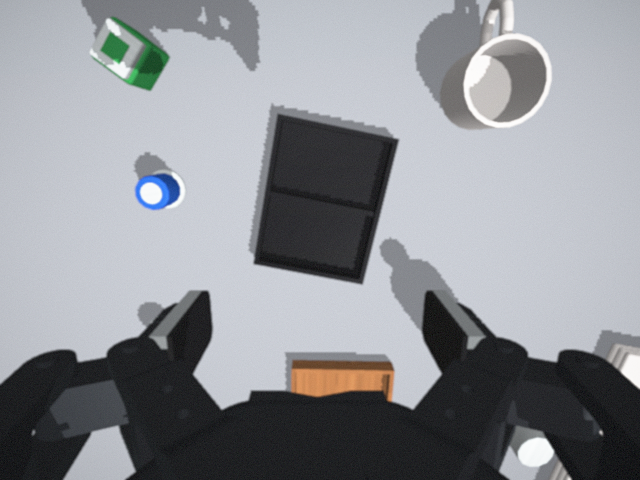

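Wrist view: image right is world +x and image up is world +y. Blue dot at (153,192), black tray centred near (326,195), green lid at (116,48), all agreeing with the other views. I'll refine blue, green and the tray from this view.

```bash
cat >> h.py <<'E'
def dot(s,box,z):  # white dot centre
    b=blobs(s,(0,0,190),(180,60,255),box,20)[0];return plane(s,*b[0],z),b[1]
def sq(s,lo,hi,box,z): # small square on lid
    b=blobs(s,lo,hi,box,20)[0];c=cv2.findContours(b[2],0,cv2.CHAIN_APPROX_NONE)[0][0][:,0]
    W=np.array([plane(s,u,v,z)[:2] for u,v in c],np.float32);return cv2.minAreaRect(W)
E
python3 - <<'E'
from h import *
s=pickle.load(open('pics/w0.pkl','rb'))
print(dot(s,(136,172,172,212),.036))
print(sq(s,(50,120,30),(85,255,255),(100,35,131,63),.05))
bl=blobs(s,(0,0,0),(180,255,60),(250,108,400,285),100)
H=cv2.convexHull(np.vstack([np.argwhere(x[2])[:,::-1] for x in bl]).astype(np.int32))[:,0]
print(cv2.minAreaRect(np.array([plane(s,u,v,.014)[:2] for u,v in H],np.float32)))
E
```

```text
(array([0.43948939, 0.02035237, 0.036     ]), array([140, 183,  22,  21, 355], dtype=int32))
((0.43073028326034546, 0.1430918425321579), (0.016068274155259132, 0.016503598541021347), 52.752811431884766)
((0.6043134927749634, 0.006290465593338013), (0.1538100242614746, 0.11835505068302155), 78.68534851074219)
```

```bash
python3 -m pendant '[[0.007,-0.050,0.03,0,-1],[0.007,-0.050,0.03,0,-1],[0.006,-0.050,0.03,0,-1],[0,-0.010,0.03,0,-1],[0,0,0,0,-1]]' 60
```

```text
time: 0.78
eef_pos: [0.4346, 0.0204, 0.1062]
eef_rot: [[0.0, 1.0, -0.002], [1.0, -0.0, -0.0], [-0.0, -0.002, -1.0]]
ft_force: [0.2, 0.8, 0.5]
finger_gap: 0.0855
```

```bash
python3 -m pendant '[[0,0.005,0.045,0,-0.6],[0,0,0.035,0,-0.5],[0,0,0.010,0,-0.4],[0,0,0,0,-0.3]]'; python3 - <<'E'
from h import *
s=imaging.snapshot('wrist');pickle.dump(s,open('pics/w1.pkl','wb'));cv2.imwrite('pics/w1.png',s['color'][:,:,::-1])
E
```

```text
time: 1.27
eef_pos: [0.4481, 0.0205, 0.0193]
eef_rot: [[0.001, 1.0, 0.008], [1.0, -0.001, 0.0], [0.0, 0.008, -1.0]]
ft_force: [-0.3, 0.2, -0.3]
finger_gap: 0.0553
```

View pics/w1.png

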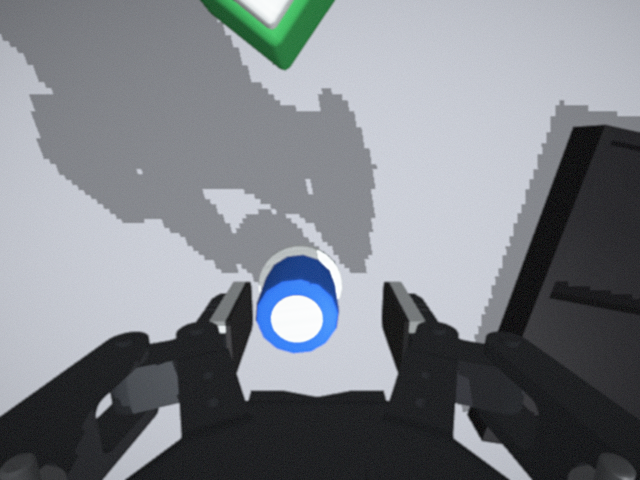

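Blue sits between the pads at (297,315), with the fingers about 9 mm too far in +x, which matches the pose. I'll correct that, lower and close.

```bash
python3 -m pendant '[[0,-0.008,0.011,0,-0.3],[0,0,0,0,-0.3]]'; python3 -m pendant '[[0,0,0,0,0.6],[0,0,0,0,0.6],[0,0,0,0,0.6],[0,0,0,0,0.6]]' 30
```

```text
time: 1.58
eef_pos: [0.4419, 0.0206, 0.01]
eef_rot: [[0.001, 1.0, 0.012], [1.0, -0.001, 0.001], [0.001, 0.012, -1.0]]
ft_force: [-0.7, -0.3, -0.1]
finger_gap: 0.0557
time: 2.08
eef_pos: [0.4428, 0.0207, 0.0111]
eef_rot: [[0.001, 1.0, 0.014], [1.0, -0.001, 0.001], [0.001, 0.014, -1.0]]
ft_force: [-0.7, 0.0, -0.6]
finger_gap: 0.0328
```

```bash
python3 -m pendant '[[0,0,-0.05,0,0.6],[0.005,0.045,-0.01,0,0.6],[0.005,0.050,0,0,0.6],[0.006,0.050,0,0,0.6],[0.006,0.022,0,0,0.6]]'; python3 -m pendant '[[0,0,0,5.5,0.6],[0,0,0,5.5,0.6],[0,0,0,0,0.6]]'
```

```text
time: 2.7
eef_pos: [0.6118, 0.0427, 0.0755]
eef_rot: [[0.001, 1.0, 0.014], [1.0, -0.001, 0.001], [0.001, 0.014, -1.0]]
ft_force: [-0.6, -0.7, 0.9]
finger_gap: 0.0329
time: 3.08
eef_pos: [0.6139, 0.0433, 0.0743]
eef_rot: [[0.196, 0.98, 0.014], [0.981, -0.196, 0.001], [0.003, 0.014, -1.0]]
ft_force: [0.5, -0.5, -0.5]
finger_gap: 0.0328
```

```bash
python3 -m pendant '[[0,0,0.035,0,0.6],[0,0,0.015,0,0.6],[0,0,0.005,0,0.6],[0,0,0,0,0.6]]'
```

```text
time: 3.58
eef_pos: [0.6154, 0.0433, 0.019]
eef_rot: [[0.191, 0.981, 0.015], [0.981, -0.191, 0.001], [0.004, 0.015, -1.0]]
ft_force: [0.6, 0.0, 0.1]
finger_gap: 0.0332
```

```bash
python3 -m pendant '[[0,0,0.003,0,0.6],[0,0,0,0,0.6]]'; python3 -m pendant '[[0,0,0,0,0.1],[0,0,0,0,-0.25],[0,0,0,0,-0.25],[0,0,-0.04,0,-0.25],[0,0,-0.03,0,-0.25]]'; python3 -m pendant '[[0,0,0,-5.5,-0.25],[0,0,0,-5.5,-0.25],[-0.045,-0.045,0,0,-0.6],[-0.045,-0.045,0,0,-0.9],[-0.045,-0.045,0,0,-0.9]]'; python3 -m pendant '[[-0.045,-0.045,0,0,-0.9],[-0.006,-0.010,0,0,-0.9],[0,0,0,0,-0.9]]';python3 - <<'E'
from h import *
s=imaging.snapshot('wrist');pickle.dump(s,open('pics/w2.pkl','wb'));cv2.imwrite('pics/w2.png',s['color'][:,:,::-1])
E
```

```text
time: 3.82
eef_pos: [0.6165, 0.0434, 0.0173]
eef_rot: [[0.191, 0.981, 0.018], [0.982, -0.191, 0.001], [0.004, 0.017, -1.0]]
ft_force: [0.4, -0.5, -1.1]
finger_gap: 0.0335
time: 4.45
eef_pos: [0.6136, 0.0432, 0.0871]
eef_rot: [[0.191, 0.982, 0.014], [0.982, -0.191, 0.001], [0.003, 0.013, -1.0]]
ft_force: [0.8, -0.1, -0.5]
finger_gap: 0.0536
time: 5.08
eef_pos: [0.4854, -0.0911, 0.0883]
eef_rot: [[-0.013, 1.0, 0.024], [1.0, 0.013, 0.001], [0.0, 0.024, -1.0]]
ft_force: [0.5, -1.0, 0.2]
finger_gap: 0.081
time: 5.45
eef_pos: [0.4288, -0.1441, 0.0873]
eef_rot: [[-0.008, 1.0, 0.025], [1.0, 0.008, -0.0], [-0.0, 0.025, -1.0]]
ft_force: [0.3, 0.2, -0.0]
finger_gap: 0.0812
```

View pics/w2.png

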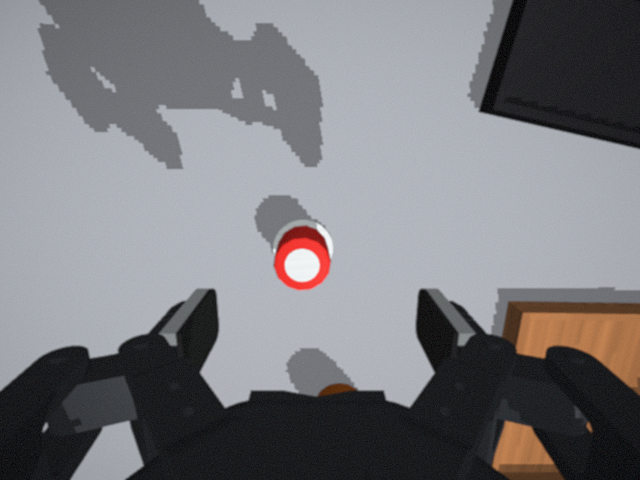

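Red dot at (302,265); the jar is far off in -y.

```bash
python3 - <<'E'
from h import *
s=pickle.load(open('pics/w2.pkl','rb'))
print(dot(s,(275,240,330,290),.036),s['origin'],env.observe()['eef_pos'])
E
```

```text
(array([ 0.42082446, -0.14600186,  0.036     ]), array([285, 249,  35,  33, 887], dtype=int32)) [ 0.42416397 -0.07766717  0.22962418] [ 0.42922239 -0.14382416  0.08732571]
```

```bash
python3 -m pendant '[[-0.002,-0.010,0.04,0,-0.5],[0,-0.004,0.028,0,-0.4],[0,0,0.006,0,-0.3],[0,0,0,0,-0.3]]'
```

```text
time: 6.0
eef_pos: [0.4244, -0.1438, 0.013]
eef_rot: [[-0.016, 0.999, 0.031], [1.0, 0.016, -0.001], [-0.001, 0.031, -1.0]]
ft_force: [-0.2, 0.3, -0.6]
finger_gap: 0.0553
```

```bash
python3 -m pendant '[[-0.002,-0.004,0.003,0.5,-0.3],[0,0,0,0.4,-0.1],[0,0,0,0,0.6],[0,0,0,0,0.6],[0,0,0,0,0.6]]';  python3 -m pendant '[[0,0,0,0,0.6],[0,0,-0.05,0,0.6],[0,0,-0.02,0,0.6],[0,0,0,0,0.6]]'
```

```text
time: 6.62
eef_pos: [0.4235, -0.1465, 0.0126]
eef_rot: [[-0.0, 0.999, 0.036], [1.0, 0.0, -0.002], [-0.002, 0.036, -0.999]]
ft_force: [-0.3, -0.2, 0.2]
finger_gap: 0.0334
time: 7.12
eef_pos: [0.4203, -0.1462, 0.0836]
eef_rot: [[0.0, 0.999, 0.035], [1.0, -0.0, -0.002], [-0.002, 0.035, -0.999]]
ft_force: [-0.1, -0.1, -0.1]
finger_gap: 0.0333
```

```bash
python3 -m pendant '[[0.030,0.045,0,0,0.6],[0.030,0.045,0,0,0.6],[0.030,0.045,0,0,0.6],[0.025,0.038,0,0,0.6],[0,0,0,5.5,0.6]]';  python3 -m pendant '[[0,0,0,5.5,0.6],[0,0,0,0,0.6]]'
```

```text
time: 7.75
eef_pos: [0.5965, -0.0282, 0.0829]
eef_rot: [[0.102, 0.994, 0.031], [0.995, -0.102, -0.002], [0.001, 0.031, -1.0]]
ft_force: [-0.6, -0.3, -1.0]
finger_gap: 0.0333
time: 8.0
eef_pos: [0.5955, -0.0273, 0.0791]
eef_rot: [[0.197, 0.98, 0.026], [0.98, -0.197, -0.002], [0.003, 0.026, -1.0]]
ft_force: [-0.1, -0.6, -0.6]
finger_gap: 0.033
```

Now lower from 0.079 to about 0.0175.

```bash
python3 -m pendant '[[-0.003,0,0.035,0,0.6],[0,0,0.017,0,0.6],[0,0,0.006,0,0.6],[0,0,0,0,0.6]]'
```

```text
time: 8.5
eef_pos: [0.5956, -0.0306, 0.0182]
eef_rot: [[0.193, 0.981, 0.025], [0.981, -0.193, -0.002], [0.003, 0.025, -1.0]]
ft_force: [-0.3, 0.4, -1.0]
finger_gap: 0.0333
```

```bash
python3 -m pendant '[[0,0,0.001,0,0.6],[0,0,0,0,0.1],[0,0,0,0,-0.25],[0,0,0,0,-0.25],[0,0,-0.045,0,-0.25]]'; python3 -m pendant '[[0,0,-0.045,0,-0.25],[0.035,-0.049,0,0,-0.9],[0.035,-0.049,0,0,-0.9],[0.035,-0.049,0,0,-0.9],[0.035,-0.049,0,0,-0.9]]'; python3 -m pendant '[[0,0,0,8.7,-0.9],[0,0,0,8.7,-0.9],[0,0,0,8.7,-0.9],[0,0,0,0,-0.9]]';python3 - <<'E'
from h import *
s=imaging.snapshot('wrist');pickle.dump(s,open('pics/w3.pkl','wb'));cv2.imwrite('pics/w3.png',s['color'][:,:,::-1])
s=imaging.snapshot('side');pickle.dump(s,open('pics/s3.pkl','wb'))
E
```

```text
time: 9.12
eef_pos: [0.5934, -0.0304, 0.0622]
eef_rot: [[0.193, 0.981, 0.022], [0.981, -0.193, -0.002], [0.003, 0.022, -1.0]]
ft_force: [0.5, -0.7, 0.3]
finger_gap: 0.0532
time: 9.75
eef_pos: [0.4313, 0.1474, 0.1091]
eef_rot: [[0.2, 0.979, 0.037], [0.98, -0.2, 0.0], [0.008, 0.036, -0.999]]
ft_force: [-0.0, 1.1, -0.8]
finger_gap: 0.0811
time: 10.25
eef_pos: [0.4274, 0.1511, 0.1101]
eef_rot: [[0.613, 0.789, 0.038], [0.79, -0.613, 0.002], [0.024, 0.029, -0.999]]
ft_force: [-0.0, 0.7, -0.1]
finger_gap: 0.0812
```

View pics/w3.png

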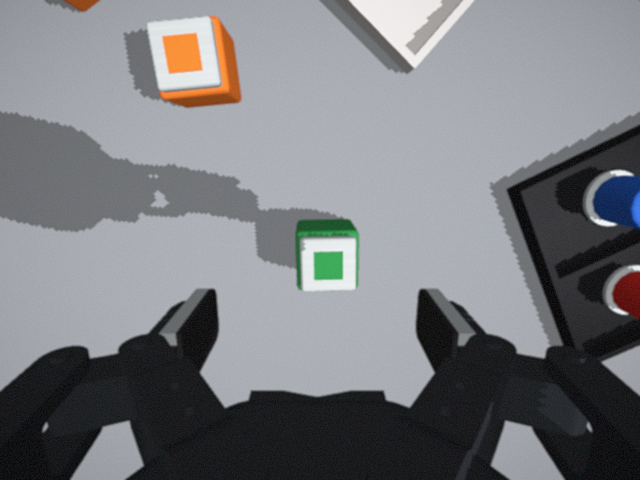

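Both capsules stand in their bays at the right. Green lid at (328,265) is square to the jaws; orange lid is at (184,53).

```bash
cat >> h.py <<'E'
def rel(p):
    o=env.observe();R=np.array(o['eef_rot']);e=np.array(o['eef_pos']);x=R[:2,0]/np.linalg.norm(R[:2,0]);y=R[:2,1]/np.linalg.norm(R[:2,1])
    d=np.array(p)[:2]-e[:2];return 'tool dx,dy',d@x,d@y,'jaw angle',np.degrees(np.arctan2(y[1],y[0]))
E
python3 - <<'E'
from h import *
s=pickle.load(open('pics/w3.pkl','rb'))
g=sq(s,(50,120,30),(85,255,255),(310,248,346,283),.05);print(g,rel(g[0]))
o=sq(s,(3,150,80),(18,255,255),(160,30,206,75),.05);print(o)
E
```

```text
((0.43070852756500244, 0.1429985910654068), (0.01662042923271656, 0.015989292412996292), 53.10096740722656) ('tool dx,dy', np.float64(-0.004324497516394476), np.float64(0.007435344296754076), 'jaw angle', np.float64(-37.79993531535405))
((0.4416664242744446, 0.2833077907562256), (0.017235342413187027, 0.017095057293772697), 57.796630859375)
```

```bash
python3 -m pendant '[[-0.004,0.004,0.045,-1,-0.6],[-0.003,0,0.035,0,-0.5],[0,0,0.008,0,-0.4],[0,0,0,0,-0.4]]'; python3 -c "
from h import *
print(rel((.4307,.143)))"
```

```text
time: 10.85
eef_pos: [0.4323, 0.1433, 0.0218]
eef_rot: [[0.592, 0.805, 0.041], [0.805, -0.593, 0.003], [0.027, 0.032, -0.999]]
ft_force: [0.4, 0.1, 0.3]
finger_gap: 0.0598
('tool dx,dy', np.float64(-0.0011956537374749627), np.float64(-0.0010495135947094568), 'jaw angle', np.float64(-36.39140846116551))
```

```bash
python3 -m pendant '[[-0.001,-0.002,0.007,0,-0.4],[0,0,0,0,0],[0,0,0,0,0.5],[0,0,0,0,0.5],[0,0,0,0,0.5]]' 40;  python3 -m pendant '[[0,0,-0.05,0,0.5],[0,0,-0.04,0,0.5],[0,0,0,0,0.5]]'
```

```text
time: 11.48
eef_pos: [0.4331, 0.145, 0.0176]
eef_rot: [[0.591, 0.805, 0.047], [0.806, -0.592, 0.005], [0.031, 0.035, -0.999]]
ft_force: [0.2, -0.2, -0.2]
finger_gap: 0.0394
time: 11.85
eef_pos: [0.4283, 0.1444, 0.1094]
eef_rot: [[0.591, 0.805, 0.045], [0.806, -0.592, 0.004], [0.03, 0.034, -0.999]]
ft_force: [-0.2, 0.7, -0.6]
finger_gap: 0.0392
```

```bash
python3 -m pendant '[[0,0,0,-8.8,0.5],[0,0,0,-8.8,0.5],[0,0,0,-8.8,0.5],[0,0,0,-8.8,0.5],[-0.055,0.025,0,0,0.5]]';  python3 -m pendant '[[-0.055,0.025,0,0,0.5],[-0.055,0.025,0,0,0.5],[-0.055,0.025,0,0,0.5],[-0.055,0.025,0,0,0.5],[-0.055,0.025,0,0,0.5]]'; python3 -m pendant '[[-0.04,0.025,0,0,0.5],[0,0,0,0,0.5]]'; python3 -c "
from h import *
print(rel((.628,-.3045)))"
```

```text
time: 12.48
eef_pos: [0.4503, 0.0908, 0.1056]
eef_rot: [[-0.009, 0.999, 0.04], [1.0, 0.009, 0.004], [0.004, 0.04, -0.999]]
ft_force: [1.3, -0.8, -0.8]
finger_gap: 0.0391
time: 13.1
eef_pos: [0.5785, -0.19, 0.1027]
eef_rot: [[-0.013, 0.999, 0.035], [1.0, 0.013, 0.007], [0.006, 0.035, -0.999]]
ft_force: [1.1, 0.5, 0.5]
finger_gap: 0.0395
time: 13.35
eef_pos: [0.6046, -0.2351, 0.0996]
eef_rot: [[-0.008, 0.999, 0.033], [1.0, 0.008, 0.006], [0.006, 0.033, -0.999]]
ft_force: [-0.7, -0.0, -1.1]
finger_gap: 0.0396
('tool dx,dy', np.float64(-0.06958419404625037), np.float64(0.02278899824105037), 'jaw angle', np.float64(0.4626675260636037))
```

```bash
python3 -m pendant '[[-0.050,0.015,0,1,0.5],[-0.020,0.007,0,0.5,0.5],[0,0,0.02,0,0.5],[0,0,0,0,0.5]]'; python3 - <<'E'
from h import *
print(rel((.628,-.3045)))
s=imaging.snapshot('wrist');pickle.dump(s,open('pics/w4.pkl','wb'));cv2.imwrite('pics/w4.png',s['color'][:,:,::-1])
E
```

```text
time: 13.85
eef_pos: [0.6237, -0.3025, 0.0727]
eef_rot: [[0.017, 1.0, 0.024], [1.0, -0.018, 0.012], [0.013, 0.024, -1.0]]
ft_force: [0.0, 0.5, -1.1]
finger_gap: 0.0395
('tool dx,dy', np.float64(-0.0018867656247094106), np.float64(0.004361094719570089), 'jaw angle', np.float64(-1.0047508488780081))
```

View pics/w4.png

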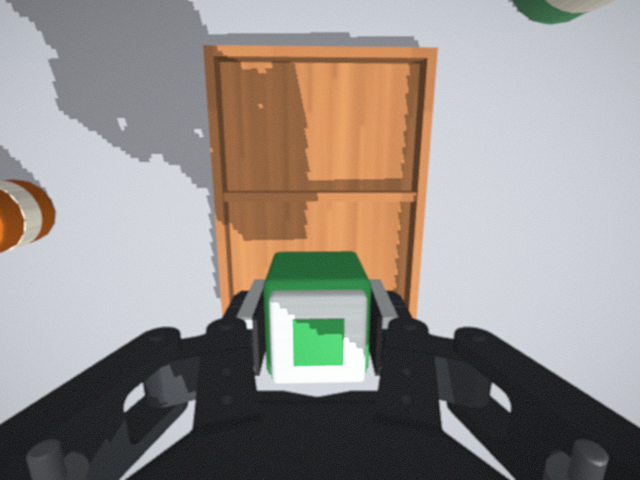

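Green is held level over the lower bay, with the tray centred under it (divider at (318,193)). Check the divider position while lowering.

```bash
python3 - <<'E'
from h import *
s=pickle.load(open('pics/w4.pkl','rb'));print('divider',plane(s,221,190,.018),plane(s,417,193,.018),'far corners',plane(s,205,46,.018),plane(s,437,48,.018))
E
python3 -m pendant '[[-0.002,0.003,0.03,0,0.5],[0,0,0.013,0,0.5],[0,0,0.003,0,0.5],[0,0,0,0,0.5]]'
```

```text
divider [ 0.57185805 -0.25970545  0.018     ] [ 0.68195817 -0.26358745  0.018     ] far corners [ 0.56991039 -0.18694961  0.018     ] [ 0.68831481 -0.18917492  0.018     ]
time: 14.4
eef_pos: [0.6301, -0.3026, 0.0303]
eef_rot: [[0.014, 0.999, 0.029], [1.0, -0.015, 0.01], [0.011, 0.028, -1.0]]
ft_force: [-0.1, 0.1, -0.2]
finger_gap: 0.0395
```

```bash
python3 -m pendant '[[0,-0.002,0.006,0,0.5],[0,0,0,0,0.5]]'; python3 -m pendant '[[0,0,0.001,0,0.5],[0,0,0,0,0.5]]'
```

```text
time: 14.65
eef_pos: [0.629, -0.3029, 0.0256]
eef_rot: [[0.014, 0.999, 0.031], [1.0, -0.015, 0.009], [0.01, 0.03, -0.999]]
ft_force: [-0.7, -0.2, 0.1]
finger_gap: 0.0399
time: 14.9
eef_pos: [0.6294, -0.3032, 0.0252]
eef_rot: [[0.014, 0.999, 0.032], [1.0, -0.015, 0.009], [0.009, 0.031, -0.999]]
ft_force: [0.1, 0.0, -0.2]
finger_gap: 0.0394
```

```bash
python3 -m pendant '[[0,-0.001,0.003,0,0.5],[0,0,0.001,0,0.5]]'; python3 -m pendant '[[0,0,0,0,0.1],[0,0,0,0,-0.1],[0,0,0,0,-0.3],[0,0,0,0,-0.3],[0,0,-0.045,0,-0.3]]'; python3 -m pendant '[[0,0,-0.055,0,-0.3],[0,0,-0.02,0,-0.3],[0,0,0,0,-0.3]]'
```

```text
time: 15.15
eef_pos: [0.6288, -0.3035, 0.022]
eef_rot: [[0.015, 0.999, 0.032], [1.0, -0.015, 0.008], [0.009, 0.032, -0.999]]
ft_force: [-2.8, -0.0, 7.8]
finger_gap: 0.0394
time: 15.78
eef_pos: [0.6241, -0.3022, 0.0628]
eef_rot: [[0.015, 1.0, 0.025], [1.0, -0.015, 0.012], [0.012, 0.025, -1.0]]
ft_force: [0.3, -0.4, 0.3]
finger_gap: 0.0556
time: 16.15
eef_pos: [0.624, -0.3041, 0.1433]
eef_rot: [[0.014, 0.999, 0.03], [1.0, -0.015, 0.009], [0.01, 0.03, -1.0]]
ft_force: [0.7, 0.1, -0.9]
finger_gap: 0.0552
```

Contact confirmed the tin is on the floor. Next the jar.

```bash
python3 -m pendant '[[0.010,-0.050,0,0,-0.8],[0.010,-0.050,0,0,-0.9],[0.010,-0.050,0.02,0,-0.9],[0.007,-0.020,0.01,0,-0.9],[0,0,0,0,-0.9]]'; python3 - <<'E'
from h import *
s=imaging.snapshot('wrist');pickle.dump(s,open('pics/w5.pkl','wb'));cv2.imwrite('pics/w5.png',s['color'][:,:,::-1])
E
```

```text
time: 16.77
eef_pos: [0.448, -0.2611, 0.1002]
eef_rot: [[0.014, 1.0, 0.023], [1.0, -0.014, 0.013], [0.013, 0.023, -1.0]]
ft_force: [1.0, -0.2, 0.1]
finger_gap: 0.0816
```

View pics/w5.png

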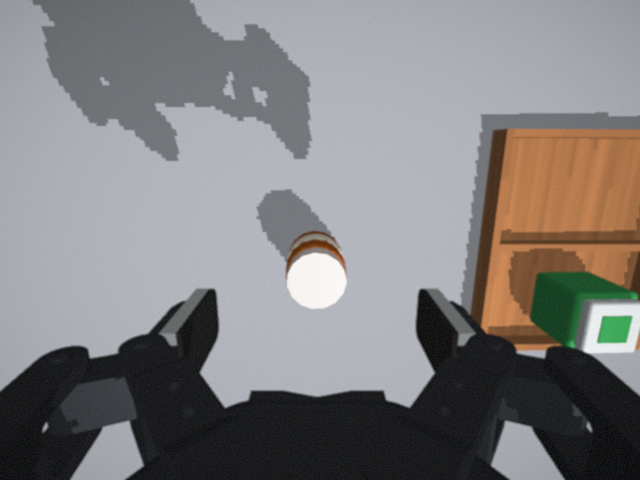

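Green stands upright in its bay. The jar lid is at (316,279).

```bash
python3 - <<'E'
from h import *
s=pickle.load(open('pics/w5.pkl','rb'));p,st=dot(s,(280,240,350,315),.052);print(p,st,rel(p))
E
```

```text
[ 0.44871491 -0.27221046  0.052     ] [ 285  253   65   62 2938] ('tool dx,dy', np.float64(-0.010557259379338912), np.float64(-0.00026399540810294374), 'jaw angle', np.float64(-0.8155709419687301))
```

```bash
python3 -m pendant '[[-0.005,-0.003,0.045,0,-0.6],[-0.003,-0.002,0.033,0,-0.5],[0,0,0.008,0,-0.4],[0,0,0,0,-0.4]]'
```

```text
time: 17.32
eef_pos: [0.4537, -0.2719, 0.0143]
eef_rot: [[0.012, 0.999, 0.031], [1.0, -0.013, 0.009], [0.009, 0.031, -0.999]]
ft_force: [-0.4, -0.2, 1.3]
finger_gap: 0.0599
```

```bash
python3 -m pendant '[[0.002,-0.005,0,0,-0.4],[0,0,0,0,0],[0,0,0,0,0.5],[0,0,0,0,0.5],[0,0,0,0,0.5]]' 40;  python3 -m pendant '[[0,0,-0.05,0,0.5],[0,0,-0.05,0,0.5],[0,0,-0.02,0,0.5],[0,0,0,0,0.5]]'
```

```text
time: 17.95
eef_pos: [0.4514, -0.2712, 0.0179]
eef_rot: [[0.012, 0.999, 0.036], [1.0, -0.012, 0.006], [0.006, 0.036, -0.999]]
ft_force: [0.2, -0.1, -1.5]
finger_gap: 0.0364
time: 18.45
eef_pos: [0.4462, -0.2714, 0.1403]
eef_rot: [[0.012, 0.999, 0.035], [1.0, -0.012, 0.007], [0.007, 0.034, -0.999]]
ft_force: [1.1, 0.8, -2.0]
finger_gap: 0.0367
```

```bash
python3 -m pendant '[[0.055,0.015,0,0,0.5],[0.055,0.015,0,0,0.5],[0.055,0.015,0,0,0.5],[0.055,0.015,0,0,0.5],[0.055,0.015,0,0,0.5]]';  python3 -m pendant '[[0.055,0.015,0,0,0.5],[0.055,0.015,0,0,0.5],[0.055,0.015,0,0,0.5],[0.03,0.015,0,0,0.5],[0,0,0,0,0.5]]'; python3 - <<'E'
from h import *
print(rel((.591,.26)))
s=imaging.snapshot('wrist');pickle.dump(s,open('pics/w6.pkl','wb'));cv2.imwrite('pics/w6.png',s['color'][:,:,::-1])
E
```

```text
time: 19.08
eef_pos: [0.5244, 0.0063, 0.1383]
eef_rot: [[0.022, 0.999, 0.029], [1.0, -0.022, 0.006], [0.007, 0.029, -1.0]]
ft_force: [0.1, -0.8, -0.9]
finger_gap: 0.0369
time: 19.7
eef_pos: [0.5864, 0.2102, 0.1319]
eef_rot: [[0.016, 1.0, 0.021], [1.0, -0.016, 0.004], [0.005, 0.021, -1.0]]
ft_force: [0.3, -0.5, -0.5]
finger_gap: 0.0369
('tool dx,dy', np.float64(0.04983514451513322), np.float64(0.0038424634861053946), 'jaw angle', np.float64(-0.903689975302016))
```

View pics/w6.png

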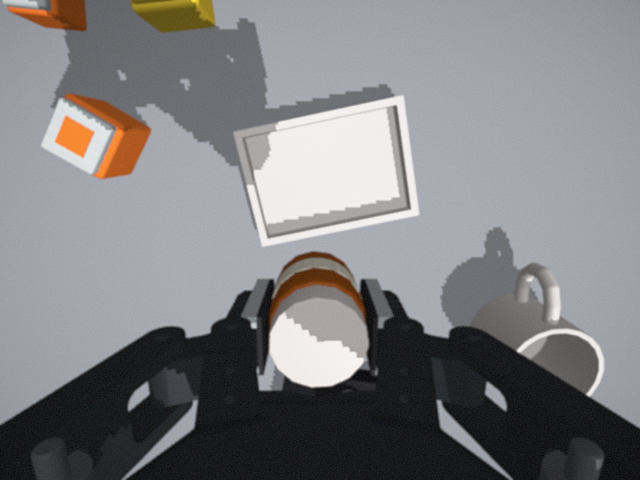

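Dish rim corners at (235,132), (403,96), (418,212), (262,244); the cup's handle is well clear at (540,290).

```bash
python3 - <<'E'
from h import *
s=pickle.load(open('pics/w6.pkl','rb'))
C=np.array([plane(s,u,v,.018) for u,v in[(235,132),(403,96),(418,212),(262,244)]])[:,:2]
r=cv2.minAreaRect(C.astype(np.float32));print(C,r,C.mean(0),rel(C.mean(0)))
print(sq(s,(3,150,80),(18,255,255),(56,115,96,160),.05))
E
```

```text
[[0.5325031  0.28559141]
 [0.64886971 0.3075366 ]
 [0.66391715 0.22657537]
 [0.54678162 0.20430311]] ((0.5978255867958069, 0.25591984391212463), (0.11945101618766785, 0.08252633363008499), 10.679802894592285) [0.5980179  0.25600162] ('tool dx,dy', np.float64(0.04725445406749833), np.float64(0.011813442948378074), 'jaw angle', np.float64(-0.9602818145512342))
((0.4416639804840088, 0.28315994143486023), (0.01698952354490757, 0.01733856089413166), 57.835540771484375)
```

```bash
python3 -m pendant '[[0.046,0.010,0.02,0,0.5],[0,0,0.01,-6,0.5],[0,0,0.02,-6,0.5],[0,0,0.02,0,0.5],[0,0,0,0,0.5]]'; python3 -c "
from h import *
print(rel((.598,.256)))"
```

```text
time: 20.38
eef_pos: [0.5934, 0.2482, 0.0554]
eef_rot: [[-0.192, 0.981, 0.011], [0.981, 0.192, -0.002], [-0.004, 0.011, -1.0]]
ft_force: [-0.2, -0.3, -0.1]
finger_gap: 0.0369
('tool dx,dy', np.float64(0.006755009379812481), np.float64(0.006012466590170029), 'jaw angle', np.float64(11.08140188272439))
```

```bash
python3 -m pendant '[[0.007,0.006,0.012,0,0.5],[0,0,0.011,0,0.5],[0,0,0.004,0,0.5],[0,0,0,0,0.5]]'; python3 -m pendant '[[0,0,0.003,0,0.5],[0,0,0.001,0,0.5]]'; python3 -c "
from h import *
print(rel((.598,.256)))"
```

```text
time: 20.88
eef_pos: [0.5992, 0.2556, 0.0279]
eef_rot: [[-0.19, 0.982, 0.013], [0.982, 0.19, -0.002], [-0.004, 0.012, -1.0]]
ft_force: [-0.7, -0.2, 0.3]
finger_gap: 0.037
time: 21.12
eef_pos: [0.5997, 0.2558, 0.0243]
eef_rot: [[-0.19, 0.982, 0.013], [0.982, 0.19, -0.001], [-0.004, 0.013, -1.0]]
ft_force: [-0.4, -0.5, -1.0]
finger_gap: 0.0365
('tool dx,dy', np.float64(0.000524092927206506), np.float64(-0.0016282209141333193), 'jaw angle', np.float64(10.977587970128122))
```

```bash
python3 -m pendant '[[0,0,0.002,0,0.5],[0,0,0.0005,0,0.5]]'; python3 -m pendant '[[0,0,0,0,0.1],[0,0,0,0,-0.1],[0,0,0,0,-0.3],[0,0,0,0,-0.3],[0,0,-0.045,0,-0.3]]'; python3 -m pendant '[[0,0,-0.04,0,-0.3],[0,0,0,8.7,-0.8],[0,0,0,8.7,-0.9],[0,0,0,8.7,-0.9],[0,0,0,8.7,-0.9]]';python3 -m pendant '[[0,0,0,8.7,-0.9],[0,0,0,0,-0.9]]'; python3 -c "
from h import *
print(rel((.4417,.2832)))"
```

```text
time: 21.38
eef_pos: [0.6, 0.2559, 0.0222]
eef_rot: [[-0.19, 0.982, 0.014], [0.982, 0.19, -0.001], [-0.004, 0.014, -1.0]]
ft_force: [-1.5, -0.9, 1.9]
finger_gap: 0.0366
time: 22.0
eef_pos: [0.5966, 0.2548, 0.0643]
eef_rot: [[-0.19, 0.982, 0.008], [0.982, 0.19, -0.004], [-0.005, 0.007, -1.0]]
ft_force: [0.9, -0.4, 0.7]
finger_gap: 0.0551
time: 22.62
eef_pos: [0.5992, 0.2563, 0.1107]
eef_rot: [[0.421, 0.907, 0.015], [0.907, -0.421, -0.0], [0.006, 0.014, -1.0]]
ft_force: [0.6, 0.1, -0.5]
finger_gap: 0.0812
time: 22.88
eef_pos: [0.5992, 0.2563, 0.1109]
eef_rot: [[0.557, 0.831, 0.016], [0.831, -0.557, -0.0], [0.008, 0.013, -1.0]]
ft_force: [0.4, -0.3, -0.1]
finger_gap: 0.0812
('tool dx,dy', np.float64(-0.06534445060223837), np.float64(-0.14583190293863593), 'jaw angle', np.float64(-33.84006579936697))
```

```bash
python3 -m pendant '[[-0.022,-0.050,0,-1,-0.9],[-0.022,-0.050,0,-0.7,-0.9],[-0.022,-0.046,0,0,-0.9],[0,0,0,0,-0.9]]'; python3 - <<'E'
from h import *
s=imaging.snapshot('wrist');pickle.dump(s,open('pics/w7.pkl','wb'));cv2.imwrite('pics/w7.png',s['color'][:,:,::-1])
g=sq(s,(3,150,80),(18,255,255),(285,230,350,300),.05);print(g,rel(g[0]),env.observe()['eef_pos'])
E
```

```text
time: 23.38
eef_pos: [0.4371, 0.28, 0.1073]
eef_rot: [[0.521, 0.853, 0.016], [0.853, -0.521, 0.0], [0.008, 0.013, -1.0]]
ft_force: [0.9, -0.2, 0.4]
finger_gap: 0.0808
((0.4418834149837494, 0.28323155641555786), (0.01609146222472191, 0.01663721166551113), 58.33912658691406) ('tool dx,dy', np.float64(0.003587617677079165), np.float64(0.0006228089387113121), 'jaw angle', np.float64(-31.502812407492844)) [0.43947767 0.28049806 0.10785914]
```

View pics/w7.png

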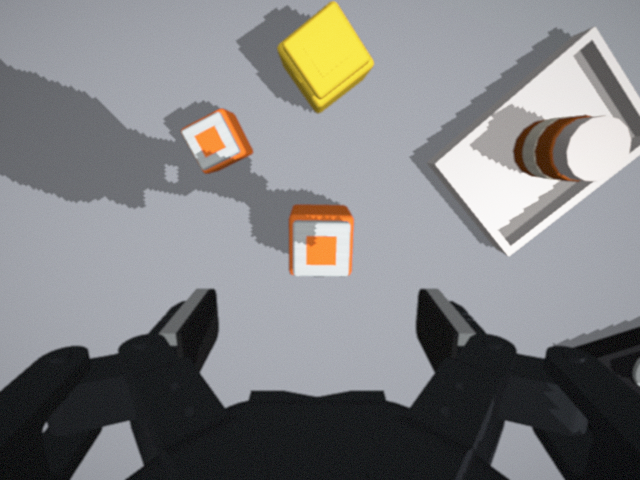

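The jar is upright in the dish. The larger orange tin at (321,243) is square to the jaws; the small one (217,140) and the yellow are clear.

```bash
python3 -m pendant '[[0.003,-0.001,0.045,0,-0.6],[-0.001,-0.002,0.035,0,-0.5],[0,0,0.008,0,-0.4],[0,0,0,0,-0.4]]'; python3 -c "
from h import *
print(rel((.4419,.2832)))"
```

```text
time: 23.92
eef_pos: [0.4474, 0.2864, 0.0207]
eef_rot: [[0.519, 0.854, 0.027], [0.855, -0.519, 0.005], [0.019, 0.02, -1.0]]
ft_force: [-0.7, -0.3, -0.5]
finger_gap: 0.0599
('tool dx,dy', np.float64(-0.005604832889137434), np.float64(-0.00304820113934782), 'jaw angle', np.float64(-31.288789687994672))
```

```bash
python3 -m pendant '[[-0.006,-0.004,0.005,0,-0.4],[0,0,0,0,0],[0,0,0,0,0.5],[0,0,0,0,0.5],[0,0,0,0,0.5]]' 40;  python3 -m pendant '[[0,0,-0.05,0,0.5],[0,0,-0.05,0,0.5],[0,0,0,-7.5,0.5],[0,0,0,-7.5,0.5],[0,0,0,-7.5,0.5]]';python3 -m pendant '[[0,0,0,-7.5,0.5],[0,0,0,0,0.5]]'; python3 -c "
from h import *
print(rel((.6295,-.2285)))"
```

```text
time: 24.55
eef_pos: [0.4436, 0.2846, 0.0188]
eef_rot: [[0.519, 0.854, 0.032], [0.855, -0.519, 0.009], [0.024, 0.023, -0.999]]
ft_force: [-0.1, 0.4, -0.6]
finger_gap: 0.0394
time: 25.18
eef_pos: [0.4403, 0.2838, 0.1222]
eef_rot: [[0.14, 0.99, 0.032], [0.99, -0.14, 0.009], [0.013, 0.031, -0.999]]
ft_force: [0.8, 0.4, -0.6]
finger_gap: 0.0395
time: 25.42
eef_pos: [0.4402, 0.2838, 0.1223]
eef_rot: [[0.006, 0.999, 0.032], [1.0, -0.006, 0.009], [0.009, 0.032, -0.999]]
ft_force: [0.1, 0.7, -1.9]
finger_gap: 0.0394
('tool dx,dy', np.float64(-0.5111595165316059), np.float64(0.19258613804508165), 'jaw angle', np.float64(-0.3680186161623658))
```

```bash
python3 -m pendant '[[-0.055,0.021,0,0,0.5],[-0.055,0.021,0,0,0.5],[-0.055,0.021,0,0,0.5],[-0.055,0.021,0,0,0.5],[-0.055,0.021,0,0,0.5]]';  python3 -m pendant '[[-0.055,0.021,0,0,0.5],[-0.055,0.021,0,0,0.5],[-0.055,0.021,0,0,0.5],[-0.030,0.010,0,0,0.5],[0,0,0,0,0.5]]'; python3 -c "
from h import *
print(rel((.6295,-.2285)))"
```

```text
time: 26.05
eef_pos: [0.5457, 0.0051, 0.1236]
eef_rot: [[0.01, 0.999, 0.035], [1.0, -0.01, 0.011], [0.011, 0.035, -0.999]]
ft_force: [0.2, 0.4, 0.0]
finger_gap: 0.0391
time: 26.68
eef_pos: [0.6186, -0.2024, 0.1233]
eef_rot: [[0.029, 0.999, 0.037], [1.0, -0.03, 0.01], [0.011, 0.036, -0.999]]
ft_force: [-0.1, 0.3, 0.4]
finger_gap: 0.0396
('tool dx,dy', np.float64(-0.025770527839670182), np.float64(0.011625014867899689), 'jaw angle', np.float64(-1.7041181793103573))
```

```bash
python3 -m pendant '[[-0.026,0.009,0,0,0.5],[0,0,0.03,0,0.5],[0,0,0.03,0,0.5],[0,0,0,0,0.5]]'; python3 - <<'E'
from h import *
print(rel((.6295,-.2285)))
s=imaging.snapshot('wrist');cv2.imwrite('pics/w8.png',s['color'][:,:,::-1])
print('far corners',plane(s,205,46,.018)[2])
E
```

```text
time: 27.18
eef_pos: [0.6284, -0.2254, 0.0619]
eef_rot: [[0.035, 0.999, 0.035], [0.999, -0.035, 0.012], [0.014, 0.035, -0.999]]
ft_force: [-0.6, 0.0, -1.0]
finger_gap: 0.0393
('tool dx,dy', np.float64(-0.0030269443933872093), np.float64(0.0012036930412524928), 'jaw angle', np.float64(-2.0232475833055297))
far corners 0.017999999999999988
```

View pics/w8.png

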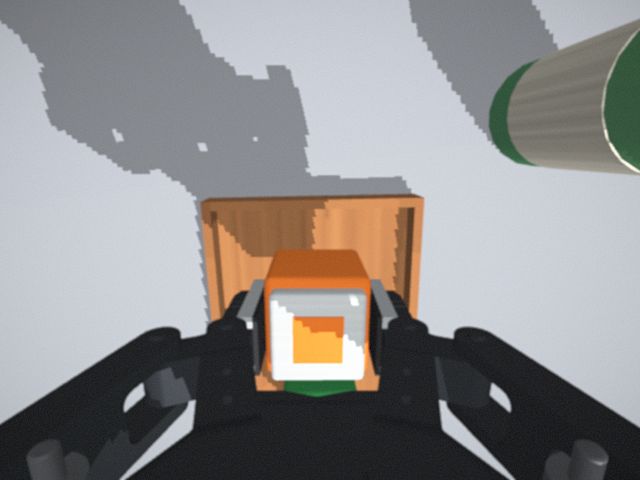

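Orange is over the free bay, green behind it, bottle clear. Lowering.

```bash
python3 -m pendant '[[-0.003,0,0.022,0,0.5],[0,0,0.010,0,0.5],[0,0,0.003,0,0.5],[0,0,0,0,0.5]]'; python3 -c "
from h import *
print(rel((.6295,-.2285)))"
```

```text
time: 27.72
eef_pos: [0.6342, -0.2276, 0.0337]
eef_rot: [[0.034, 0.998, 0.044], [0.999, -0.035, 0.01], [0.011, 0.044, -0.999]]
ft_force: [0.2, -0.3, -0.6]
finger_gap: 0.0392
('tool dx,dy', np.float64(-0.001038434101790058), np.float64(-0.004616937133417897), 'jaw angle', np.float64(-1.9871635024578076))
```

```bash
python3 -m pendant '[[0,-0.004,0.007,0,0.5],[0,0,0.002,0,0.5],[0,0,0,0,0.5]]'
```

```text
time: 28.1
eef_pos: [0.6311, -0.2276, 0.0254]
eef_rot: [[0.034, 0.998, 0.046], [0.999, -0.035, 0.009], [0.011, 0.046, -0.999]]
ft_force: [0.2, -0.6, -0.4]
finger_gap: 0.0389
```

```bash
python3 -m pendant '[[0,0,0.002,0,0.5],[0,0,0.001,0,0.5]]'
```

```text
time: 28.35
eef_pos: [0.6314, -0.2279, 0.0232]
eef_rot: [[0.035, 0.998, 0.047], [0.999, -0.035, 0.009], [0.01, 0.046, -0.999]]
ft_force: [-3.6, 0.6, 9.0]
finger_gap: 0.0395
```

Contact (9 N). Release, rise, retreat clear and check.

```bash
python3 -m pendant '[[0,0,0,0,0.1],[0,0,0,0,-0.1],[0,0,0,0,-0.3],[0,0,0,0,-0.3],[0,0,-0.045,0,-0.3]]'; python3 -m pendant '[[0,0,-0.05,0,-0.3],[0,0,-0.05,0,-0.3],[0.05,-0.03,-0.02,0,-0.3],[0.04,-0.05,0,0,-0.3],[0.04,-0.05,0,0,-0.3]]'; python3 -m pendant '[[0,-0.02,0,0,-0.3],[0,0,0,0,-0.3]]'; python3 - <<'E'
from h import *
a=imaging.snapshot('scene');b=imaging.snapshot('side')
pickle.dump((a,b),open('pics/end.pkl','wb'))
cv2.imwrite('pics/end.png',np.hstack([cv2.resize(a['color'][120:400,60:500],(800,509))])[:,:,::-1])
cv2.imwrite('pics/end2.png',cv2.resize(b['color'][100:380,180:500],(686,600))[:,:,::-1])
S=pickle.load(open('pics/scene0.pkl','rb'))
for n,bx in(('bottle',(185,275,245,370)),('cup',(350,275,430,340))):
    x0,y0,x1,y1=bx;print(n,np.abs(S['color'][y0:y1,x0:x1].astype(int)-a['color'][y0:y1,x0:x1]).mean())
E
```

```text
time: 28.98
eef_pos: [0.6265, -0.2271, 0.0648]
eef_rot: [[0.034, 0.999, 0.04], [0.999, -0.035, 0.011], [0.013, 0.039, -0.999]]
ft_force: [0.4, 0.2, 0.6]
finger_gap: 0.0554
time: 29.6
eef_pos: [0.5002, -0.0945, 0.1879]
eef_rot: [[0.038, 0.998, 0.051], [0.999, -0.039, 0.009], [0.011, 0.05, -0.999]]
ft_force: [0.7, -0.4, 0.9]
finger_gap: 0.0553
time: 29.85
eef_pos: [0.4764, -0.0909, 0.1873]
eef_rot: [[0.035, 0.998, 0.05], [0.999, -0.035, 0.01], [0.011, 0.05, -0.999]]
ft_force: [1.4, -0.2, -0.0]
finger_gap: 0.0556
bottle 2.6187719298245615
cup 3.091282051282051
```

View pics/end.png

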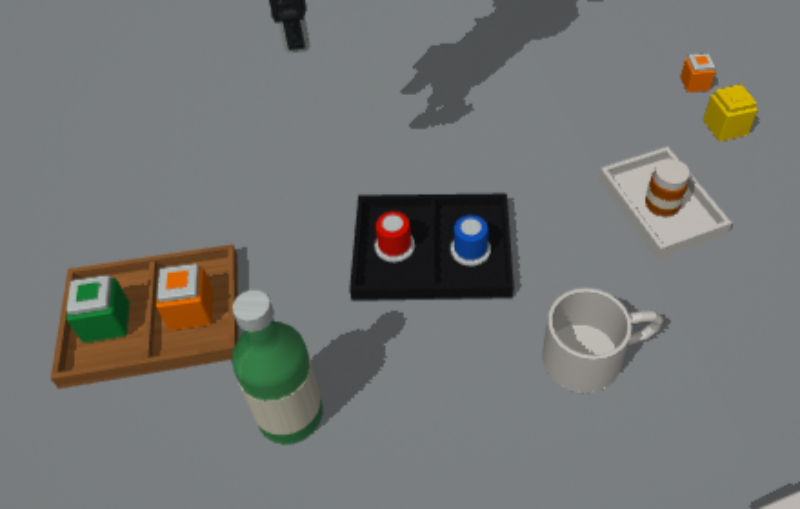

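View pics/end2.png

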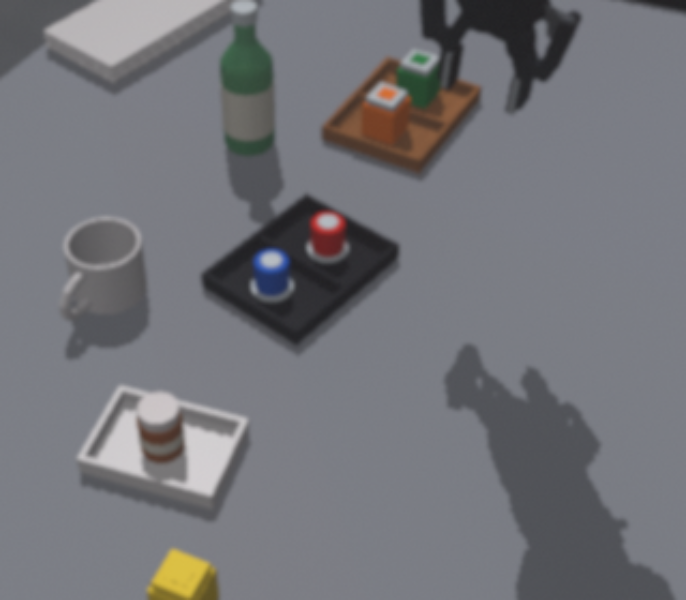

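Both views show all five standing in their places, one per bay. The bottle and cup pixels have not changed.

```bash
python3 -c "
from bench import env
print(env.hand_in(), env.observe()['time'])"
```

```text
the job is handed in; nothing more can be done
the job is handed in; nothing more can be done
```

The job is handed in after about 30 s of robot time, well under the 112 s limit; no verdict was reported.

- **Placed:** The red and blue capsules are in separate bays of the black tray. The green tin and the larger orange tin are in separate bays of the wooden tray. The honey jar is in the white dish. I left the small orange tin and the yellow one alone.
- **Last checks:** In the scene and side views all five stand upright in their places. The bottle and cup images are essentially unchanged, and the gripper was raised well clear of everything.
- **Set-down:** Both tins showed clear contact with the floor before release (8 and 9 N). For the capsules and jar the force reading was only 0 to 2 N. I set those by height, so any drop was about 1 mm at most.
- **Disagreements:** The side view's fit for the white dish was poor, so I used the dish corners from the wrist camera (119 x 83 mm measured against 120 x 85 given). The tool slowly tilted by up to 0.05 rad during the moves, within the 0.15 rad allowed.
- **Not measured:** I judged the final upright angles by eye.

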